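Cover the imaging chamber and lock it under the toggle clamp

TASK

Make the imaging chamber ready for the microscope: put the amber cover on the white chamber plate that lies in the black holder, cut corners over cut corners, so that its skirt goes down over the plate and it sits fully home and level. Then push the red handle of the toggle clamp down past its over-centre point, so that the rubber foot presses on the cover and the clamp stays locked by itself. Do not disturb the other things on the bench.

Things in the scene. Friction and masses are not known exactly. Their poses are not given: they have to be found in the camera images.
- cover: Amber plastic cover, 80 x 58 x 17 mm, loose on the bench, skirt down. Origin: centre of its underside; z up, x along its length towards the end whose two corners are cut (9 mm at 45 deg). Hollow below: 3 mm skirt, 9 mm deep, inside 74 x 52 mm; solid 8 mm top with a steel disc in the middle and a brass nipple 12 mm tall at x = +27 and -27 mm. About 90 g. Grip it across its 58 mm width.
- holder: Black base plate bolted to the bench, 220 x 96 x 12 mm, with a pocket (4 mm rim, 86 x 64 mm inside) and the toggle clamp. Origin: below the pocket's centre, at bench level; z up; x along the plate, away from the clamp: the clamp stands at x = -50 to -155 mm, at most 60 mm above the bench apart from its arm and handle.
- pocket (a point): Centre of the pocket floor, 12 mm above the bench, axes as holder. The white chamber plate lies loose in the pocket with 3 mm play all round (its own pose is not reported), cut corners to +x: flange 80 x 58 x 5 mm, then a raised body 72 x 50 mm up to 16 mm above the floor, corners cut 8 mm. Seated, the cover (x to +x) rests on that body, its underside 7 mm above the floor; just on top: 16.
- clamp_pivot (a point): Hinge of the clamp handle, at x = -133, y = 0, 50 mm above the bench in the holder's axes (same axes as the holder). The handle turns about the holder's y axis: from open, leaning 66 deg above level over the -x side, down to 4 deg above level, pointing to -x.
- handle_end (a point): Free end of the handle on its centre line, 110 mm from the pivot. A straight bar; the red grip is its outer 72 mm, 20 mm wide (along the holder's y) and 13 mm thick, so the face to push is 6.5 mm above the centre line. Nothing is below the grip's end but the bench.
- clamp_handle (a joint): Handle angle, rad: 0 fully open, 1.08 locked at its stop. Swings easily (1 to 2 N) to about 0.82, where the foot meets a seated cover; then resistance at the grip rises to 10 to 15 N (near 0.92), fades to nothing at the dead centre, 1.01, and the clamp pulls itself on to the stop, which is rigid. Let go before 1.01, it springs back open. On a cover not fully down it is far stiffer.
- clamp_arm: Clamp arm with its spindle and sprung rubber foot (16 mm across). Origin on the arm's hinge, at x = -75 mm, 50 mm above the bench, in the holder's axes; the arm's own x runs along it to the spindle at 75 mm. Driven by the handle: upright and clear of the pocket when open (top 140 mm above the bench), level with its foot on the middle of the cover when locked, pressing with about 25 N.
- oil_bottle: Small amber bottle, 42 mm across, 85 mm tall, upright; origin under its centre. A bystander.
- petri_dish: Round lidded dish, 63 mm across, 15 mm tall; origin under its centre. A bystander.
- tip_box: Closed pipette-tip box, blue with a clear lid, 80 x 120 x 64 mm; origin under its centre. A bystander.
There are look-alikes about, which are no part of the job. Leave any blue or green look-alike of the cover alone.

How it is judged:
By the outcome, as a careful person would: the job done as asked, in the order asked, and still so for the second after the job is handed in, with the robot touching nothing.
It also fails if it takes over 61 s, if anything falls off the work surface, if the arm or the gripper's body presses on something with over 40 N, if the wrist force passes 120 N, or if a joint passes its speed limit or range.

ROBOT

A 7-joint arm with a two-finger parallel gripper is mounted at the origin on the work surface. World frame = base frame: x ahead of the robot, y to its left, z up, the work surface at z = 0. Lengths are in m, angles in rad, forces in N, time in s.
With the tool pointing down it reaches from about 0.35 to 0.9 m from the base axis. Payload 8.1 kg.
Tool frame: the origin (TCP) lies midway between the tips of the shut fingers; the grasp point (between the pads) lies 19 mm behind it; z points along the fingers, y is the direction in which the jaws open and shut (so a half turn about z gives the same grasp; the last joint's range is limited). The gripper opens to 92 mm and grips with 3 to 60 N. Pads are 19 mm wide; open, the fingers measure 130 mm over their backs; the gripper's body (75 mm by 190 mm) begins 47 mm behind the grasp point.
Start: joints at [1.152, 0.434, 0.025, 1.573, -0.012, 1.134, -0.075], TCP at [0.194, -0.594, 0.227] pointing down, gripper open.
Joint ranges: [-2.62, 2.62], [-0.44, 2.09], [-1.27, 1.32], [0.08, 2.57], [-1.32, 4.46], [0.12, 2], [-2.74, 2.74]. Speed limits (rad/s): [2.22, 2.22, 3.01, 3.01, 3.14, 3.14, 3.14].

INTERFACE

Orientations are given as a rotation vector (axis times angle).
In Python, from rig import sensors, get_image, order gives the robot as it stands. The module is installed in compiled form; this text tells all that it offers.
- The arm moves only by the shell command python3 -m creep 'ROWS'. ROWS is JSON, a list of rows, each a list of 7 numbers: the shift along the tool's x, y, z in m, then the turn, a rotation vector about the tool's x, y, z in rad, then the opening, from 0 (shut) to 1 (fully open). In form: [[x, y, z, wx, wy, wz, fingers], ...]. A call has 1 to 20 rows; each row is the pose to reach, as a shift and turn from the pose commanded when the call began, along the tool's axes at that moment; what a row does not reach only later rows make up. A row lasts 1/10 s, in which the tool goes at most 50 mm and 8.59 degrees, less where a joint would pass 70% of its speed; a pose out of reach is approached as far as the arm can. A call with a gripper value outside its range is refused whole. The fingers move at their own pace and stop on an object; the grip force is fixed at half the most. Time passes only in rows, so rows that repeat a pose let the fingers close. It gives the time, the measured TCP pose, the force and the opening at its end, in the units of the state.
- sensors.get_state(): the state, without advancing time (a new reading comes with each control period).
- get_image(name): name is "scene" or "side" or "wrist"; returns a dict with "img" (480x640x3 uint8, red, green, blue), "depth" (480x640 float32, m along the optical axis (not along the pixel's ray), 0 where there is no reading), "fovy" (degrees; the focal length in pixels is half the picture's height over the tangent of half this angle, whatever the lens; pixels are square), "cx", "cy" (the principal point, pixels), "rvec" (rotation vector, rad) and "tvec" (3), from world to camera coordinates, as OpenCV has them; the wrist camera has in their place "tool_from_camera" (4x4, takes a point from camera to tool coordinates, whose origin is the TCP and whose axes are the flange's). Camera axes: x right, y down, z forward; pixel columns grow to the right and rows downward; lengths in m; the calibration is good to about 2 mm. The wrist camera is an equidistant fisheye: a pixel r from the principal point sees the ray r / f radians off the axis. A picture is of the moment at which its call begins: read the wrist's pose just before it.
- order.job_done(): hands the job in, once; it reports no verdict.
The state is a dict: "clock": time; "q": joint angles; "qvel": joint speeds; "joint_efforts": joint torques, N m; "tool_pos": TCP position; "tool_rot": TCP orientation; "contact_force": force on the tool from outside, world axes, zero at the start; "torque": the same for the moment, N m; "width": opening from 0.0 (shut) to 1.0 (fully open).
Only numpy, scipy, OpenCV 4.12 (cv2) and the standard library are available. Lean on these libraries where they do the work, as an engineer would, in place of code of your own. Each camera call takes 0.05 s, during which the arm holds its last target.

## Working session

There is one attempt and no reset: what is moved stays moved. The work goes in short steps, Python scripts to look and compute and a shell command to move; the robot and the scene stay as the last step left them, time stands still between calls to the robot, and variables do not carry over. Pictures are saved under pics/ and viewed, and the job is handed in when it is done.

```bash
mkdir -p pics; ls
python3 - <<'E'
from rig import sensors,get_image
import cv2,numpy as np
s=sensors.get_state()
for k,v in s.items(): print(k,np.round(v,4))
for n in ["scene","side","wrist"]:
    d=get_image(n); cv2.imwrite(f"pics/{n}0.png",cv2.cvtColor(d["img"],cv2.COLOR_RGB2BGR))
    np.savez(f"{n}0.npz",**d)
    print(n,d["fovy"],d["cx"],d["cy"],[np.round(d[k],3).tolist() for k in("rvec","tvec","tool_from_camera") if k in d])
E
```

```text
pics
clock 0.0
q [ 1.1524  0.4352  0.025   1.5741 -0.0116  1.134  -0.0751]
qvel [-0.0001 -0.0007  0.0021 -0.0005  0.0005 -0.0003 -0.0002]
joint_efforts [ 1.10000e-03 -6.67835e+01  9.85700e-01 -3.14455e+01 -6.04000e-02
  4.25000e-02  2.00000e-04]
tool_pos [ 0.1939 -0.5936  0.2259]
tool_rot [-3.101e+00 -4.936e-01  6.000e-04]
contact_force [-0.4589  0.2384 -0.0875]
torque [0.046  0.0229 0.0074]
width 0.9986
scene 46.44316837706412 320.5679633262137 237.31635611998485 [[1.125, 2.537, -0.784], [0.324, -0.321, 1.374]]
side 53.9423623774909 316.17704364896326 242.96309495185253 [[0.349, -2.644, 1.444], [0.573, 0.15, 0.844]]
wrist 65.70646984690485 319.64440636161504 246.5565614513896 [[[0.0, -0.968, -0.25, 0.067], [1.0, 0.0, -0.0, 0.0], [0.0, -0.25, 0.968, -0.159], [0.0, 0.0, 0.0, 1.0]]]
```

View pics/scene0.png

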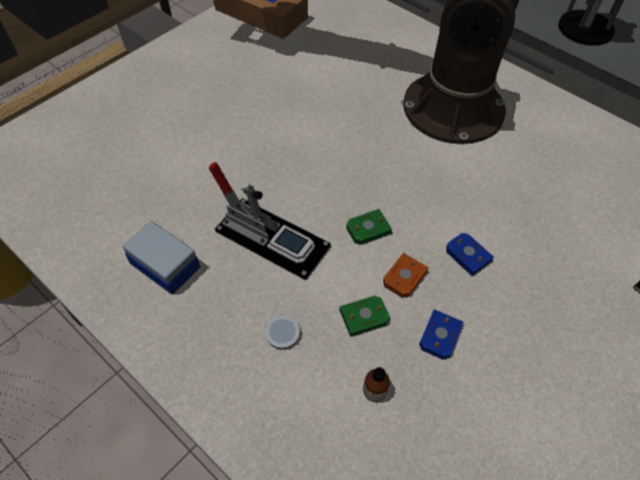

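View pics/side0.png

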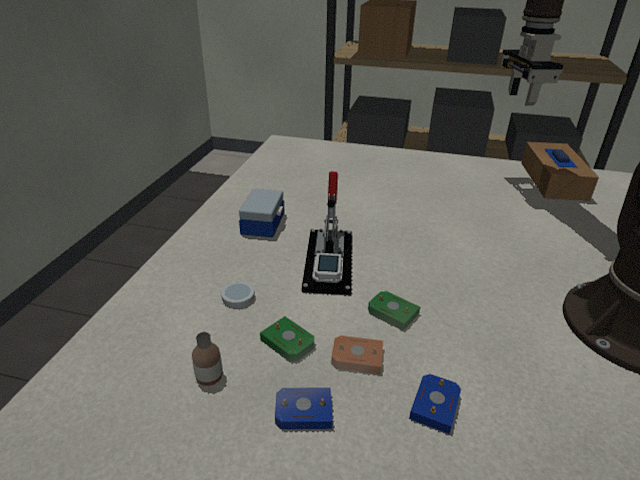

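View pics/wrist0.png

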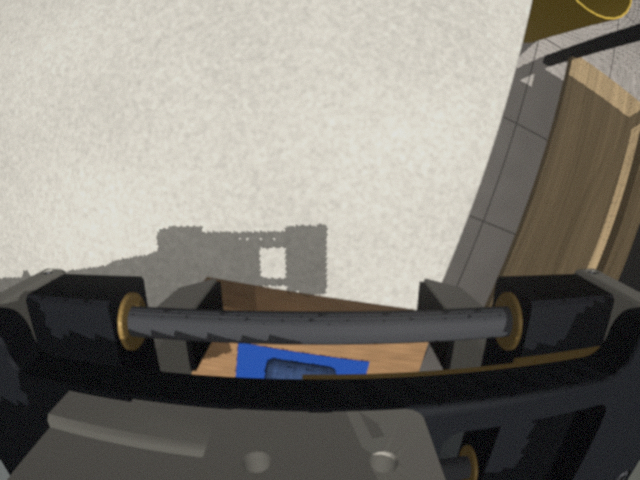

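The scene view has the amber cover at about (406,275), the holder pocket at (292,243) and the red handle at (220,180). The side view has them at (358,353), (328,265) and (333,186). Next I'll zoom in and measure.

```bash
cat > h.py <<'E'
import numpy as np,cv2
from scipy.spatial.transform import Rotation as R
def load(n): return dict(np.load(n,allow_pickle=True))
def f(d): return 240/np.tan(np.radians(float(d["fovy"]))/2)
def cam_pose(d,tool=None):
    if "rvec" in d:
        M=R.from_rotvec(d["rvec"]).as_matrix(); return M.T,-M.T@d["tvec"]
    T=d["tool_from_camera"]; p,r=tool; M=R.from_rotvec(r).as_matrix()
    return M@T[:3,:3],M@T[:3,3]+p
def rays(d,uv,tool=None):
    uv=np.atleast_2d(np.asarray(uv,float)); x=(uv[:,0]-d["cx"])/f(d); y=(uv[:,1]-d["cy"])/f(d)
    if "rvec" in d: v=np.c_[x,y,np.ones(len(x))]
    else:
        r=np.hypot(x,y)+1e-12; v=np.c_[x/r*np.sin(r),y/r*np.sin(r),np.cos(r)]
    C,o=cam_pose(d,tool); return o,v@C.T
def plane(d,uv,z,tool=None):
    o,v=rays(d,uv,tool); t=(z-o[2])/v[:,2]; return o+v*t[:,None]
def depthpts(d,uv,tool=None):
    uv=np.atleast_2d(uv).astype(int); z=d["depth"][uv[:,1],uv[:,0]]
    o,v=rays(d,uv,tool)
    C,_=cam_pose(d,tool); zz=v@C[:,2]
    return o+v*(z/zz)[:,None]
def tri(d1,p1,d2,p2):
    o1,v1=rays(d1,p1);o2,v2=rays(d2,p2);v1=v1[0];v2=v2[0]
    s=np.linalg.lstsq(np.c_[v1,-v2],o2-o1,rcond=None)[0]
    a=o1+s[0]*v1;b=o2+s[1]*v2;return (a+b)/2,np.linalg.norm(a-b)
E
python3 - <<'E'
from h import *
for n,(x,y,w,h) in {"scene":(200,150,240,180),"side":(220,160,240,240)}.items():
    d=load(n+"0.npz"); im=cv2.cvtColor(d["img"],cv2.COLOR_RGB2BGR)[y:y+h,x:x+w]
    cv2.imwrite(f"pics/{n}_z.png",cv2.resize(im,None,fx=600/h if n=="scene" else 2.5,fy=600/h if n=="scene" else 2.5,interpolation=cv2.INTER_CUBIC))
    hsv=cv2.cvtColor(d["img"],cv2.COLOR_RGB2HSV)
    m=((hsv[...,0]>=3)&(hsv[...,0]<20)&(hsv[...,1]>110)&(hsv[...,2]>90)).astype(np.uint8)
    k,l,st,c=cv2.connectedComponentsWithStats(m)
    for i in range(1,k):
        if st[i,4]>100:
            print(n,"amber",st[i],c[i]); v,u=np.where(l==i); P=depthpts(d,np.c_[u,v]); print(np.percentile(P,[1,50,99],axis=0).round(3).tolist())
E
```

```text
scene amber [243   0  58   8 216] [268.00925926   2.40740741]
[[0.009, -0.612, 0.065], [0.08, -0.561, 0.068], [0.109, -0.503, 0.074]]
scene amber [384 253  44  41 930] [404.75591398 273.71935484]
[[0.432, 0.176, 0.013], [0.473, 0.207, 0.016], [0.511, 0.236, 0.025]]
side amber [528 142  70  35 761] [561.90932983 157.85151117]
[[-0.017, -0.73, 0.069], [0.034, -0.616, 0.071], [0.12, -0.505, 0.074]]
side amber [332 336  50  31 908] [357.78854626 350.38215859]
[[0.431, 0.177, 0.016], [0.469, 0.207, 0.018], [0.509, 0.234, 0.021]]
```

View pics/scene_z.png

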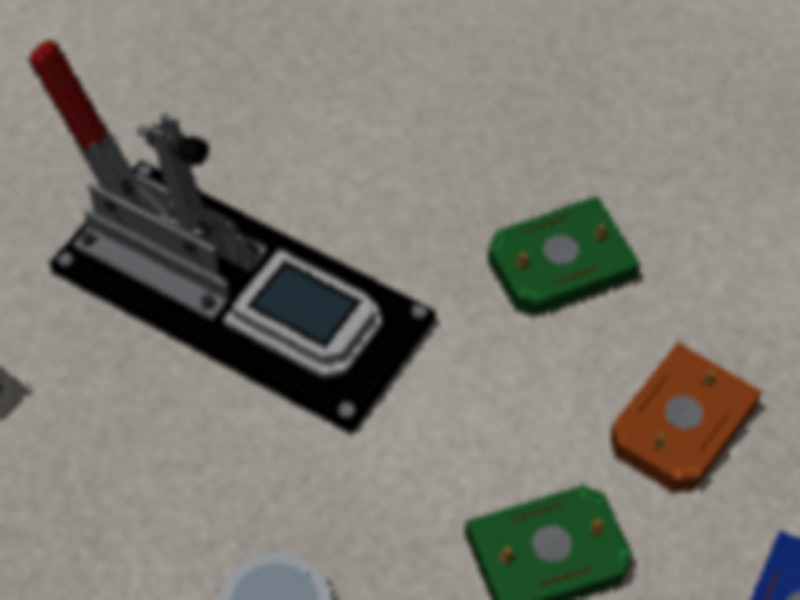

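View pics/side_z.png

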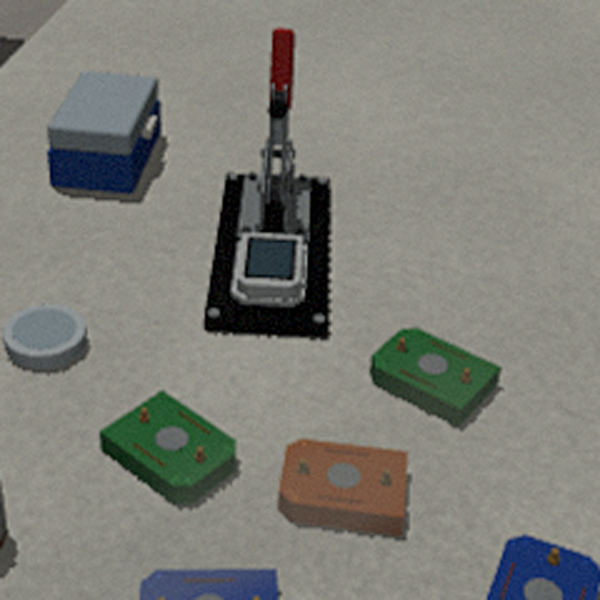

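Run:
```python
from h import *
S=load("scene0.npz");D=load("side0.npz")
sz=lambda x,y:(200+x*.3-.35,150+y*.3-.35)
dz=lambda x,y:(220+x/2.5-.3,160+y/2.5-.3)
# cover disc, corners
for nm,d,pts in(("scene",S,[sz(684,412),sz(680,345),sz(760,393),sz(613,432),sz(683,485)]),("side",D,[dz(344,475),dz(408,452),dz(405,526)])):
    print(nm,plane(d,pts,.017).round(4).tolist())
print("nipples tip z.029 scene",plane(S,[sz(710,376),sz(660,440)],.029).round(4).tolist(),"side",plane(D,[dz(386,474),dz(303,465)],.029).round(4).tolist())
# holder corners z=.012
print("holder bolts scene",plane(S,[sz(65,260),sz(145,170),sz(420,312),sz(346,410)],.013).round(4).tolist())
print("holder corners scene",plane(S,[sz(437,316),sz(353,432),sz(50,266)],.012).round(4).tolist())
print("holder side bolts",plane(D,[dz(213,314),dz(319,318),dz(322,180),dz(234,177)],.013).round(4).tolist())
print("holder corners side",plane(D,[dz(206,329),dz(330,333)],.012).round(4).tolist())
print("handle tip tri",tri(S,sz(44,50),D,dz(283,33)))
for d,n in((S,'scene'),(D,'side')):
    hsv=cv2.cvtColor(d["img"],cv2.COLOR_RGB2HSV)
    m=(((hsv[...,0]<5)|(hsv[...,0]>172))&(hsv[...,1]>150)&(hsv[...,2]>50)).astype(np.uint8)
    k,l,st,c=cv2.connectedComponentsWithStats(m)
    for i in range(1,k):
        if st[i,4]>80:
            v,u=np.where(l==i);P=depthpts(d,np.c_[u,v]);print(n,st[i],np.percentile(P,[2,50,98],axis=0).round(3).tolist())
    P=None
# others via side depth
for nm,p in dict(tip=(262,200),petri=(238,293),bottle=(207,360),gr1=(394,306),gr2=(288,335),bl=(303,405)).items(): print(nm,depthpts(D,[p]).round(3))
```

```text
scene [[0.4714, 0.2061, 0.017], [0.4358, 0.1764, 0.017], [0.431, 0.2312, 0.017], [0.5098, 0.184, 0.017], [0.5103, 0.2347, 0.017]]
side [[0.4706, 0.2043, 0.017], [0.4333, 0.1724, 0.017], [0.4264, 0.2367, 0.017]]
nipples tip z.029 scene [[0.4486, 0.2057, 0.029], [0.5023, 0.2104, 0.029]] side [[0.4436, 0.2081, 0.029], [0.4961, 0.2144, 0.029]]
holder bolts scene [[0.6383, -0.1403, 0.013], [0.5568, -0.1553, 0.013], [0.5203, 0.0452, 0.013], [0.6007, 0.0591, 0.013]]
holder corners scene [[0.5151, 0.0542, 0.012], [0.6084, 0.0718, 0.012], [0.6471, -0.1443, 0.012]]
holder side bolts [[0.5994, 0.0597, 0.013], [0.5195, 0.0426, 0.013], [0.5572, -0.1582, 0.013], [0.636, -0.1412, 0.013]]
holder corners side [[0.5999, 0.0777, 0.012], [0.508, 0.057, 0.012]]
handle tip tri (array([ 0.60122967, -0.1722478 ,  0.14779551]), np.float64(0.0011486862106275483))
scene [210 163  21  31 259] [[0.593, -0.171, 0.093], [0.602, -0.157, 0.123], [0.61, -0.142, 0.151]]
side [328 172   9  24 177] [[0.59, -0.172, 0.107], [0.599, -0.16, 0.13], [0.609, -0.147, 0.151]]
tip [[ 0.765 -0.16   0.063]]
petri [[0.712 0.12  0.016]]
bottle [[0.675 0.32  0.054]]
gr1 [[0.426 0.083 0.019]]
gr2 [[0.588 0.203 0.018]]
bl [[0.526 0.332 0.018]]
```

```bash
cat >> h.py <<'E'
def need(s,p,yaw,tilt=0):
    "shift and turn in tool axes to TCP p, tool down, tool x at yaw (deg)"
    M=R.from_rotvec(s["tool_rot"]); a=np.radians(yaw)
    G=R.from_matrix(np.array([[np.cos(a),np.sin(a),0],[np.sin(a),-np.cos(a),0],[0,0,-1]]))*R.from_rotvec([0,tilt,0])
    return M.inv().apply(np.array(p)-s["tool_pos"]).round(4),(M.inv()*G).as_rotvec().round(4)
E
python3 - <<'E'
from h import *
from rig import sensors
S=load("scene0.npz");D=load("side0.npz")
sz=lambda x,y:(200+x*.3-.35,150+y*.3-.35)
dz=lambda x,y:(220+x/2.5-.3,160+y/2.5-.3)
print(plane(S,[sz(305,303)],.028),plane(D,[dz(270,258)],.028))
s=sensors.get_state()
print(need(s,(.40,-.2,.26),60)); print(need(s,(.566,.01,.128),100.5))
E
```

```text
[[ 0.56945525 -0.00290827  0.028     ]] [[ 0.56984781 -0.00424901  0.028     ]]
(array([ 0.3182, -0.3103, -0.0335]), array([-1.100e-03, -3.000e-04, -7.314e-01]))
(array([ 0.5412, -0.4582,  0.0986]), array([-1.0000e-03, -7.0000e-04, -1.4383e+00]))
```

```bash
python3 -m creep '[[0.04,-0.04,-0.01,0,0,-0.1,1],[0.08,-0.08,-0.02,0,0,-0.2,1],[0.12,-0.12,-0.03,0,0,-0.3,1],[0.16,-0.16,-0.034,0,0,-0.4,1],[0.2,-0.2,-0.034,0,0,-0.5,1],[0.24,-0.24,-0.034,0,0,-0.6,1],[0.28,-0.28,-0.034,0,0,-0.7,1],[0.32,-0.31,-0.034,0,0,-0.8,1],[0.36,-0.335,-0.034,0,0,-0.9,1],[0.40,-0.36,-0.034,0,0,-1.0,1],[0.44,-0.39,-0.034,0,0,-1.1,1],[0.47,-0.42,-0.02,0,0,-1.2,1],[0.5,-0.44,0,0,0,-1.3,1],[0.53,-0.46,0.03,0,0,-1.4,1],[0.53,-0.464,0.07,0,0,-1.438,1],[0.53,-0.464,0.098,0,0,-1.438,1],[0.53,-0.464,0.098,0,0,-1.438,1],[0.53,-0.464,0.098,0,0,-1.438,1],[0.53,-0.464,0.098,0,0,-1.438,1]]'
cat > snap.py <<'E'
import sys,cv2,numpy as np
from rig import sensors,get_image
s=sensors.get_state(); n=sys.argv[1]; cam=sys.argv[2] if len(sys.argv)>2 else "wrist"
d=get_image(cam); np.savez(n+".npz",tp=s["tool_pos"],tr=s["tool_rot"],**d)
cv2.imwrite(f"pics/{n}.png",cv2.cvtColor(d["img"],cv2.COLOR_RGB2BGR))
print(s["clock"],np.round(s["tool_pos"],4),np.round(s["tool_rot"],4),np.round(s["contact_force"],2),s["width"],np.abs(s["qvel"]).max())
E
python3 snap.py w1
```

```text
clock: 2.05
tool_pos: [0.5549, 0.011, 0.1308]
tool_rot: [2.009, 2.412, 0.003]
contact_force: [-0.1, -0.0, 0.4]
width: 0.996
2.05 [0.5549 0.011  0.1308] [2.0092 2.4121 0.0026] [-0.14 -0.01  0.41] 0.9961068541135797 0.008150121620433624
```

View pics/w1.png

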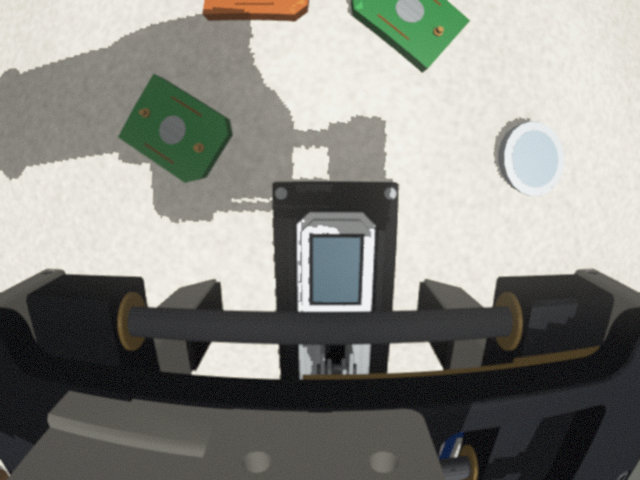

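Run:
```python
from h import *
im=cv2.imread("pics/w1.png")[175:325,250:430]
cv2.imwrite("pics/w1z.png",cv2.resize(im,None,fx=4,fy=4,interpolation=cv2.INTER_CUBIC))
```

```text
(no output)
```

View pics/w1z.png

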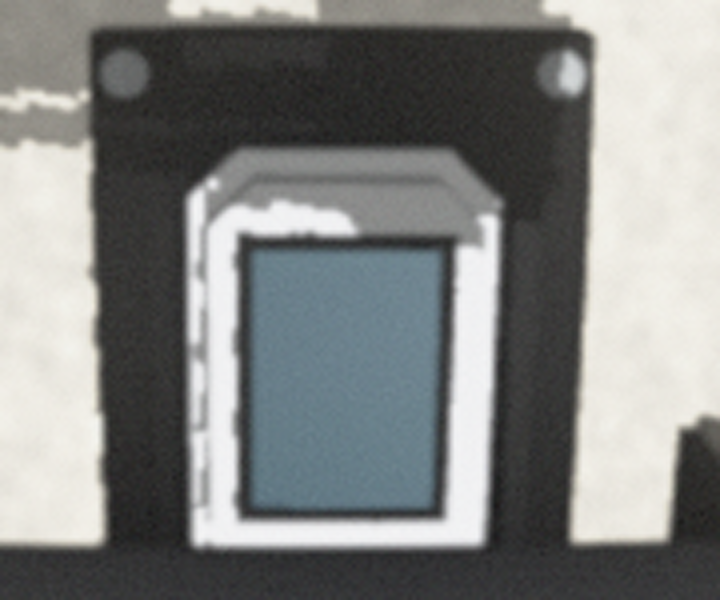

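```bash
python3 -m creep '[[-0.012,0.006,0,0,0,0,1],[-0.025,0.0115,0,0,0,0,1],[-0.025,0.0115,0,0,0,0,1],[-0.025,0.0115,0,0,0,0,1],[-0.025,0.0115,0,0,0,0,1]]'; python3 snap.py w2;  python3 - <<'E'
from h import *
im=cv2.imread("pics/w2.png")[140:320,220:440]
cv2.imwrite("pics/w2z.png",cv2.resize(im,None,fx=3.3,fy=3.3,interpolation=cv2.INTER_CUBIC))
E
```

```text
clock: 2.6
tool_pos: [0.5695, -0.0108, 0.1287]
tool_rot: [-2.009, -2.415, -0.0]
contact_force: [-0.5, -0.4, 0.8]
width: 1.001
2.6 [ 0.5695 -0.0108  0.1287] [-2.0091e+00 -2.4148e+00 -2.0000e-04] [-0.48 -0.43  0.77] 1.0013462949190008 0.007675970765678677
```

View pics/w2z.png

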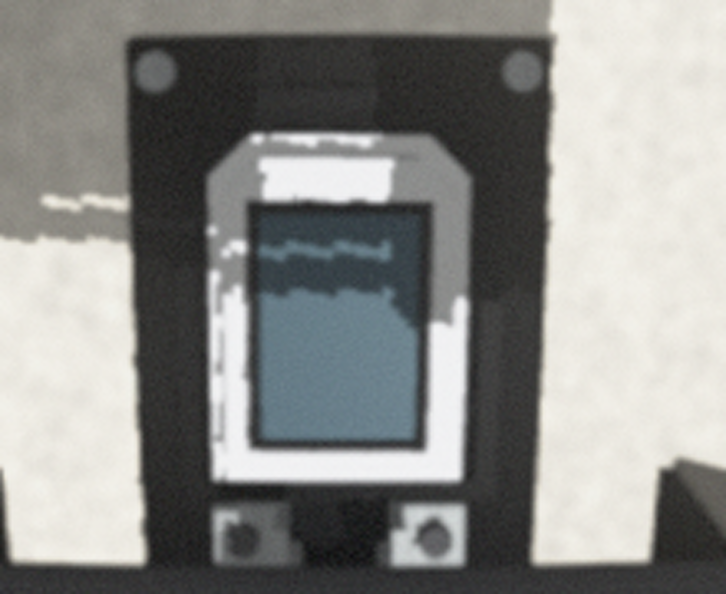

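Run:
```python
from h import *
d=load("w2.npz");t=(d["tp"],d["tr"])
g=cv2.cvtColor(d["img"],cv2.COLOR_RGB2GRAY)
hsv=cv2.cvtColor(d["img"],cv2.COLOR_RGB2HSV)
# depth
v,u=np.mgrid[150:310,260:390];uv=np.c_[u.ravel(),v.ravel()];P=depthpts(d,uv,t)
print("depth heights",np.percentile(P[:,2],[2,10,30,50,70,90]).round(4))
T=R.from_rotvec(d["tr"]).inv()
a=np.radians(100.5);o=np.array([.5697,-.0035])
def rep(nm,pts):
    q=cv2.minAreaRect(np.float32(pts[:,:2]*1000)); print(nm,np.round(q[0],2),np.round(q[1],1),round(q[2],2))
m=(P[:,2]>.0245)&(P[:,2]<.032); rep("body top by depth",P[m])
# window: non-white inside white
w=np.zeros_like(g); w[150:310,260:390]=1
white=((g>110)&(hsv[...,1]<45)&(w>0)).astype(np.uint8)
cs,h=cv2.findContours(white,cv2.RETR_CCOMP,cv2.CHAIN_APPROX_NONE)
for c,hh in zip(cs,h[0]):
    if cv2.contourArea(c)>400:
        c=c[:,0].astype(float)
        print("hole" if hh[3]>=0 else "outer",cv2.boundingRect(c.astype(np.int32)))
        for z in(.017,.028): rep(str(z),plane(d,c,z,t))
# dark frame components
dark=((g<45)&(w>0)).astype(np.uint8)
k,l,st,c=cv2.connectedComponentsWithStats(dark)
for i in range(1,k):
    if st[i,4]>60: print(st[i])
# holder bolts
z=3.3;b=[(220+(x+.5)/z-.5,140+(y+.5)/z-.5) for x,y in((156,72),(522,72))]
print("bolts",plane(d,b,.013,t).round(4).tolist())
```

```text
depth heights [0.0007 0.012  0.0131 0.0165 0.0281 0.0295]
body top by depth [571.55 -14.3 ] [50.2 91.9] 10.35
outer (283, 180, 80, 107)
0.017 [570.23  -4.61] [59.6 81.7] 9.96
0.028 [569.7  -2.2] [57.2 78.4] 9.96
hole (293, 199, 60, 78)
0.017 [570.85  -7.66] [43.7 59.4] 9.7
0.028 [570.29  -5.13] [42. 57.] 9.7
outer (374, 150, 16, 160)
0.017 [614.94   4.78] [ 11.1 124.7] 12.9
0.028 [612.6   6.8] [ 10.6 119.6] 12.9
[ 260  152   42   70 1591]
[333 152  39  48 417]
[ 264  273   74   37 1117]
[362 294  18  16 180]
bolts [[0.5202, 0.0417, 0.013], [0.6007, 0.0567, 0.013]]
```

```bash
cat >> h.py <<'E'
def bodyfit(d,t,o,yaw,box,hx,hy,zlo,zhi):
    "pixels whose depth height in zlo..zhi within window; edges per side in local frame (mm)"
    x0,y0,x1,y1=box
    v,u=np.mgrid[y0:y1,x0:x1];uv=np.c_[u.ravel(),v.ravel()];P=depthpts(d,uv,t)
    a=np.radians(yaw);ex=np.array([np.cos(a),np.sin(a)]);ey=np.array([-np.sin(a),np.cos(a)])
    L=np.c_[(P[:,:2]-o)@ex,(P[:,:2]-o)@ey]*1000
    m=(P[:,2]>zlo)&(P[:,2]<zhi)&(abs(L[:,0])<hx)&(abs(L[:,1])<hy)
    L=L[m]; z=P[m,2]
    out={}
    for nm,c,s in(("y+",0,1),("y-",0,-1),("x+",1,1),("x-",1,-1)):
        e=1-c; bins=np.arange(-20,21,1.0); q=[]
        for b in bins:
            k=abs(L[:,c]-b)<.6
            if k.any(): q.append((b,(s*L[k,e]).max()*s))
        q=np.array(q); p=np.polyfit(q[:,0],q[:,1],1); r=q[:,1]-np.polyval(p,q[:,0]); k=abs(r)<1.2
        p=np.polyfit(q[k,0],q[k,1],1); out[nm]=(round(p[1],2),round(np.degrees(np.arctan(p[0])),2))
    return out,np.median(z)
E
python3 - <<'E'
from h import *
d=load("w2.npz");t=(d["tp"],d["tr"])
o=np.array([.5700,-.0045])
print("body",bodyfit(d,t,o,100.2,(260,150,390,310),45,40,.0245,.033))
print("flange+",bodyfit(d,t,o,100.2,(260,150,390,310),45,40,.0148,.033))
# window sides at z=.028
g=cv2.cvtColor(d["img"],cv2.COLOR_RGB2GRAY).astype(float)
a=np.radians(100.2);ex=np.array([np.cos(a),np.sin(a)]);ey=np.array([-np.sin(a),np.cos(a)])
hsv=cv2.cvtColor(d["img"],cv2.COLOR_RGB2HSV)
w=np.zeros(g.shape,bool);w[150:310,260:390]=1
white=((g>110)&(hsv[...,1]<45)&w).astype(np.uint8)
cs,h=cv2.findContours(white,cv2.RETR_CCOMP,cv2.CHAIN_APPROX_NONE)
for c,hh in zip(cs,h[0]):
    if cv2.contourArea(c)>3000:
        P=plane(d,c[:,0],.028 if hh[3]>=0 else .017,t);L=np.c_[(P[:,:2]-o)@ex,(P[:,:2]-o)@ey]*1000
        for e in(0,1):
            for s in(1,-1):
                lim=(20,28) if hh[3]>=0 else (38,28)
                k=(s*L[:,e]>.6*lim[e])&(abs(L[:,1-e])<.55*lim[1-e]); p=np.polyfit(L[k,1-e],L[k,e],1); r=L[k,e]-np.polyval(p,L[k,1-e]);kk=abs(r)<.8
                p=np.polyfit(L[k,1-e][kk],L[k,e][kk],1)
                print("hole" if hh[3]>=0 else "outer","xy"[e],s,round(p[1],2),round(np.degrees(p[0]),2),k.sum(),kk.sum())
E
```

```text
body ({'y+': (np.float64(24.68), np.float64(1.4)), 'y-': (np.float64(-24.56), np.float64(-0.03)), 'x+': (np.float64(35.85), np.float64(-0.21)), 'x-': (np.float64(-35.03), np.float64(-0.14))}, np.float64(0.029090835256218778))
flange+ ({'y+': (np.float64(36.28), np.float64(0.24)), 'y-': (np.float64(-37.17), np.float64(0.17)), 'x+': (np.float64(39.97), np.float64(-0.21)), 'x-': (np.float64(-44.58), np.float64(0.22))}, np.float64(0.028559903667367603))
outer x 1 40.48 1.05 42 42
outer x -1 -40.79 0.75 40 40
outer y 1 28.99 -1.67 55 55
outer y -1 -29.31 1.68 54 54
hole x 1 26.96 -0.95 44 44
hole x -1 -28.89 -0.27 42 42
hole y 1 19.83 1.32 30 30
hole y -1 -20.15 -4.05 30 30
```

Run:
```python
from h import *
from rig import sensors
s=sensors.get_state(); print(need(s,(.465,.204,.118),5.5))
```

```text
(array([ 0.23  , -0.0635,  0.0108]), array([-4.0000e-04, -1.0000e-04,  1.6582e+00]))
```

```bash
python3 -m creep '[[0.02,0,-0.02,0,0,0.05,1],[0.05,-0.01,-0.03,0,0,0.15,1],[0.08,-0.02,-0.03,0,0,0.28,1],[0.1,-0.03,-0.03,0,0,0.42,1],[0.12,-0.04,-0.03,0,0,0.56,1],[0.14,-0.05,-0.03,0,0,0.7,1],[0.16,-0.06,-0.03,0,0,0.84,1],[0.18,-0.064,-0.03,0,0,0.98,1],[0.2,-0.064,-0.03,0,0,1.12,1],[0.22,-0.064,-0.03,0,0,1.26,1],[0.23,-0.064,-0.03,0,0,1.4,1],[0.23,-0.064,-0.02,0,0,1.54,1],[0.23,-0.064,0,0,0,1.65,1],[0.23,-0.064,0.011,0,0,1.658,1],[0.23,-0.064,0.011,0,0,1.658,1],[0.23,-0.064,0.011,0,0,1.658,1],[0.23,-0.064,0.011,0,0,1.658,1]]'; python3 snap.py w3;  python3 - <<'E'
from h import *
im=cv2.imread("pics/w3.png")[140:320,220:440]
cv2.imwrite("pics/w3z.png",cv2.resize(im,None,fx=3.3,fy=3.3,interpolation=cv2.INTER_CUBIC))
E
```

```text
clock: 4.35
tool_pos: [0.4653, 0.2038, 0.1184]
tool_rot: [-3.137, -0.153, -0.001]
contact_force: [-0.1, 0.3, -0.0]
width: 0.997
4.35 [0.4653 0.2038 0.1184] [-3.1374e+00 -1.5260e-01 -1.4000e-03] [-0.12  0.34 -0.02] 0.9973392217315183 0.008360751942576556
```

View pics/w3z.png

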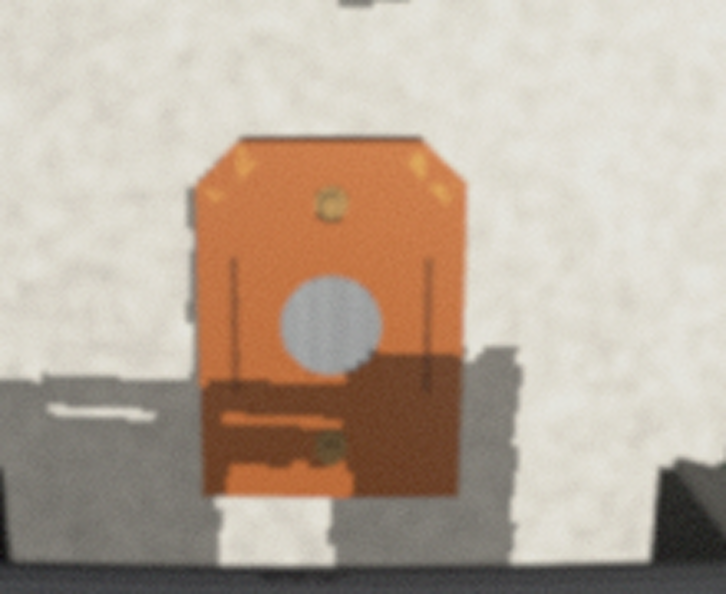

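Run:
```python
from h import *
d=load("w3.npz");t=(d["tp"],d["tr"])
o=np.array([.4710,.2050]);yaw=5.5
print("depth",bodyfit(d,t,o,yaw,(255,145,390,305),50,40,.0125,.023))
hsv=cv2.cvtColor(d["img"],cv2.COLOR_RGB2HSV)
m=((hsv[...,0]<22)&(hsv[...,1]>110)).astype(np.uint8); m[:145]=0;m[305:]=0;m[:,:255]=0;m[:,390:]=0
m=cv2.morphologyEx(m,cv2.MORPH_CLOSE,np.ones((31,31)))
c=max(cv2.findContours(m,cv2.RETR_EXTERNAL,cv2.CHAIN_APPROX_NONE)[0],key=cv2.contourArea)
a=np.radians(yaw);ex=np.array([np.cos(a),np.sin(a)]);ey=np.array([-np.sin(a),np.cos(a)])
P=plane(d,c[:,0],.017,t);L=np.c_[(P[:,:2]-o)@ex,(P[:,:2]-o)@ey]*1000
q=cv2.minAreaRect(np.float32(P[:,:2]*1000));print(q)
for e in(0,1):
  for s in(1,-1):
    k=(s*L[:,e]>(30,20)[e])&(abs(L[:,1-e])<(18,18)[e]);p=np.polyfit(L[k,1-e],L[k,e],1);print("xy"[e],s,p[1].round(2),np.degrees(p[0]).round(2))
z=3.3;b=[(220+(x+.5)/z-.5,140+(y+.5)/z-.5) for x,y in((330,325),(331,204),(329,447))]
Q=plane(d,b,.017,t);N=plane(d,b[1:],.029,t)
for r in (Q[0],*N): print(r.round(4),((r[:2]-o)@ex*1000).round(2),((r[:2]-o)@ey*1000).round(2))
print("tool local",((d["tp"][:2]-o)@ex*1000).round(2),((d["tp"][:2]-o)@ey*1000).round(2))
from rig import sensors
s=sensors.get_state();print(need(s,(.4710,.2050,.005),5.5))
```

```text
depth ({'y+': (np.float64(27.26), np.float64(0.14)), 'y-': (np.float64(-30.0), np.float64(-0.06)), 'x+': (np.float64(40.6), np.float64(0.05)), 'x-': (np.float64(-39.28), np.float64(0.2))}, np.float64(0.01778731227473923))
((471.6931457519531, 204.16273498535156), (80.25009155273438, 57.74010467529297), 5.5211262702941895)
x 1 40.65 -0.19
x -1 -38.85 0.09
y 1 27.56 -0.5
y -1 -29.42 0.1
[0.4714 0.2041 0.017 ] 0.32 -0.97
[0.4994 0.2066 0.029 ] 28.43 -1.14
[0.4476 0.2019 0.029 ] -23.62 -0.8
tool local -5.75 -0.68
(array([ 0.0056, -0.0007,  0.1134]), array([-0.0005, -0.0011,  0.0007]))
```

```bash
python3 -m creep '[[0.003,0.0004,0.02,0,0,0,1],[0.0065,0.0004,0.05,0,0,0,1],[0.0065,0.0004,0.08,0,0,0,1],[0.0065,0.0004,0.1,0,0,0,1],[0.0065,0.0004,0.11,0,0,0,1],[0.0065,0.0004,0.1125,0,0,0,1],[0.0065,0.0004,0.1125,0,0,0,1],[0.0065,0.0004,0.1125,0,0,0,1]]'; python3 -m creep '[[0,0,0,0,0,0,0.7],[0,0,0,0,0,0,0.65],[0,0,0,0,0,0,0.6],[0,0,0,0,0,0,0.5],[0,0,0,0,0,0,0.4],[0,0,0,0,0,0,0.4],[0,0,0,0,0,0,0.3],[0,0,0,0,0,0,0.3]]'
```

```text
clock: 5.2
tool_pos: [0.4722, 0.2042, 0.0063]
tool_rot: [-3.137, -0.15, -0.003]
contact_force: [0.5, 0.1, 0.3]
width: 1.004
clock: 6.0
tool_pos: [0.4714, 0.2038, 0.0053]
tool_rot: [3.138, 0.15, 0.0]
contact_force: [-0.9, 0.3, 3.2]
width: 0.632
```

```bash
python3 -m creep '[[0,0,-0.005,0,0,0,0.3],[0,0,-0.02,0,0,0,0.3],[0,0,-0.05,0,0,0,0.3],[0,0,-0.08,0,0,0,0.3],[0,0,-0.11,0,0,0,0.3],[0,0,-0.11,0,0,0,0.3],[0,0,-0.11,0,0,0,0.3]]'; python3 snap.py w4
```

```text
clock: 6.7
tool_pos: [0.4716, 0.2038, 0.1157]
tool_rot: [-3.138, -0.15, -0.002]
contact_force: [-0.2, -0.3, -1.7]
width: 0.629
6.7 [0.4716 0.2038 0.1157] [-3.1376e+00 -1.5000e-01 -1.9000e-03] [-0.2  -0.31 -1.66] 0.629362672520924 0.030772741566615885
```

View pics/w4.png

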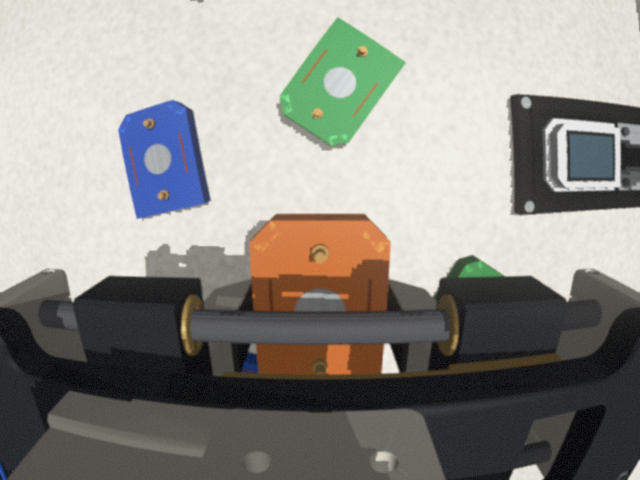

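Run:
```python
from h import *
d=load("w4.npz");t=(np.zeros(3),np.zeros(3))
for nm,p,z in(("nip front",(319,251),-.0237),("nip rear",(319,366),-.0237),("front edge top L",(277,215),-.0117),("front edge top R",(363,215),-.0117),("left side",(251,250),-.0117),("right side",(388,250),-.0117)):
    print(nm,(plane(d,[p],z,t)*1000).round(2))
print("plate target",np.array([.57,-.0045])+.0001*np.array([-.177,.984])-.0001*np.array([-.984,-.177]))
from rig import sensors
s=sensors.get_state();print(need(s,(.5701,-.0044,.10),100.2))
```

```text
nip front [[ 30.25   0.16 -23.7 ]]
nip rear [[-20.49   0.14 -23.7 ]]
front edge top L [[ 41.99 -16.78 -11.7 ]]
front edge top R [[ 42.01  17.85 -11.7 ]]
left side [[ 27.4  -28.05 -11.7 ]]
right side [[ 27.42  28.72 -11.7 ]]
plate target [ 0.5700807 -0.0043839]
(array([0.0788, 0.2163, 0.0149]), array([-1.0000e-04,  7.0000e-04, -1.6532e+00]))
```

```bash
python3 -m creep '[[0,0.005,-0.02,0,0,-0.1,0.3],[0.003,0.015,-0.04,0,0,-0.23,0.3],[0.01,0.03,-0.04,0,0,-0.36,0.3],[0.02,0.045,-0.04,0,0,-0.49,0.3],[0.03,0.06,-0.04,0,0,-0.63,0.3],[0.04,0.075,-0.04,0,0,-0.77,0.3],[0.05,0.09,-0.04,0,0,-0.91,0.3],[0.06,0.105,-0.04,0,0,-1.05,0.3],[0.068,0.12,-0.04,0,0,-1.19,0.3],[0.073,0.135,-0.04,0,0,-1.33,0.3],[0.078,0.15,-0.04,0,0,-1.47,0.3],[0.079,0.165,-0.04,0,0,-1.58,0.3],[0.079,0.18,-0.03,0,0,-1.65,0.3],[0.079,0.195,-0.02,0,0,-1.653,0.3],[0.079,0.208,0,0,0,-1.653,0.3],[0.079,0.2163,0.01,0,0,-1.653,0.3],[0.079,0.2163,0.015,0,0,-1.653,0.3],[0.079,0.2163,0.015,0,0,-1.653,0.3],[0.079,0.2163,0.015,0,0,-1.653,0.3]]'; python3 snap.py w5; python3 snap.py s5 side
python3 - <<'E'
from h import *
from rig import sensors
s=sensors.get_state();print(need(s,(.5700,-.0044,.045),100.2))
E
```

```text
clock: 8.65
tool_pos: [0.5709, -0.0028, 0.1006]
tool_rot: [-2.014, -2.411, -0.001]
contact_force: [-0.3, 0.4, -0.5]
width: 0.631
8.65 [ 0.5709 -0.0028  0.1006] [-2.0141e+00 -2.4109e+00 -1.2000e-03] [-0.27  0.35 -0.54] 0.630784390982339 0.009737136375542691
8.7 [ 0.5711 -0.0028  0.1009] [2.0137e+00 2.4107e+00 1.8000e-03] [ 0.03  0.38 -1.75] 0.6270861598563906 0.005531026119679337
(array([-0.0012, -0.0015,  0.056 ]), array([ 0.0013, -0.0001,  0.0009]))
```

View pics/w5.png

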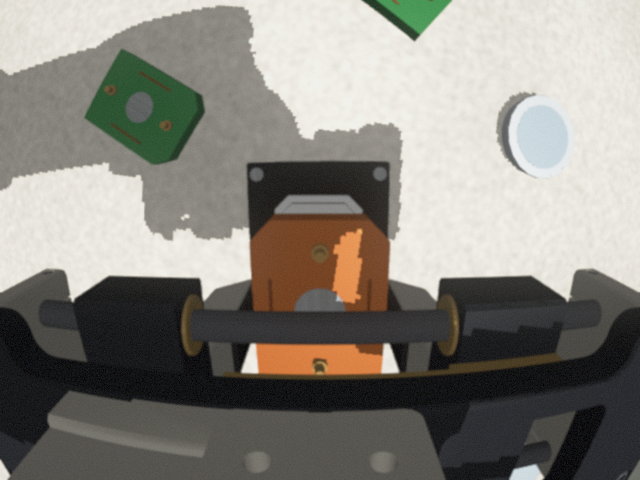

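View pics/s5.png

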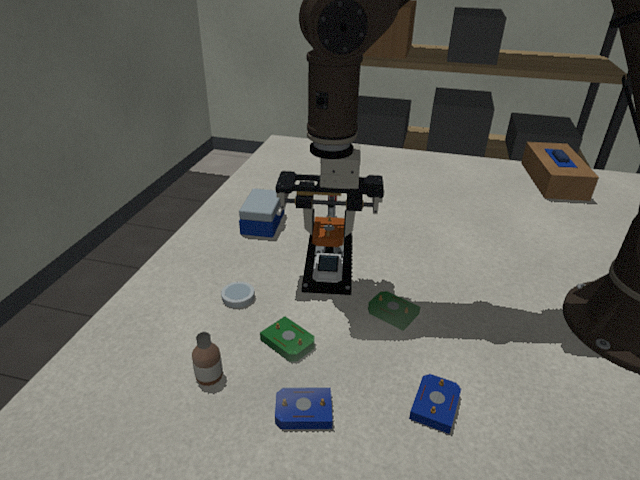

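```bash
python3 -m creep '[[-0.0012,-0.0015,0.015,0,0,0,0.3],[-0.0012,-0.0015,0.035,0,0,0,0.3],[-0.0012,-0.0015,0.05,0,0,0,0.3],[-0.0012,-0.0015,0.056,0,0,0,0.3],[-0.0012,-0.0015,0.056,0,0,0,0.3],[-0.0012,-0.0015,0.056,0,0,0,0.3]]'; python3 snap.py w6; python3 snap.py s6 side;  python3 - <<'E'
from h import *
from rig import sensors
s=sensors.get_state();print(need(s,(.5700,-.0044,.045),100.2))
im=cv2.imread("pics/w6.png")[140:320,220:440]
cv2.imwrite("pics/w6z.png",cv2.resize(im,None,fx=3.3,fy=3.3,interpolation=cv2.INTER_CUBIC))
im=cv2.imread("pics/s6.png")[200:310,270:400]
cv2.imwrite("pics/s6z.png",cv2.resize(im,None,fx=5,fy=5,interpolation=cv2.INTER_CUBIC))
E
```

```text
clock: 9.35
tool_pos: [0.5699, -0.0051, 0.0448]
tool_rot: [2.015, 2.41, 0.001]
contact_force: [0.3, 0.6, 0.1]
width: 0.633
9.35 [ 0.5699 -0.0051  0.0448] [2.0147e+00 2.4099e+00 9.0000e-04] [0.29 0.63 0.13] 0.6328650142767521 0.0075805244337225075
9.4 [ 0.5701 -0.0052  0.045 ] [2.0146e+00 2.4095e+00 1.3000e-03] [ 0.52  0.04 -1.09] 0.6294697515877408 0.0046190303464106065
(array([0.0009, 0.0001, 0.    ]), array([ 0.0013,  0.0002, -0.0001]))
```

View pics/w6z.png

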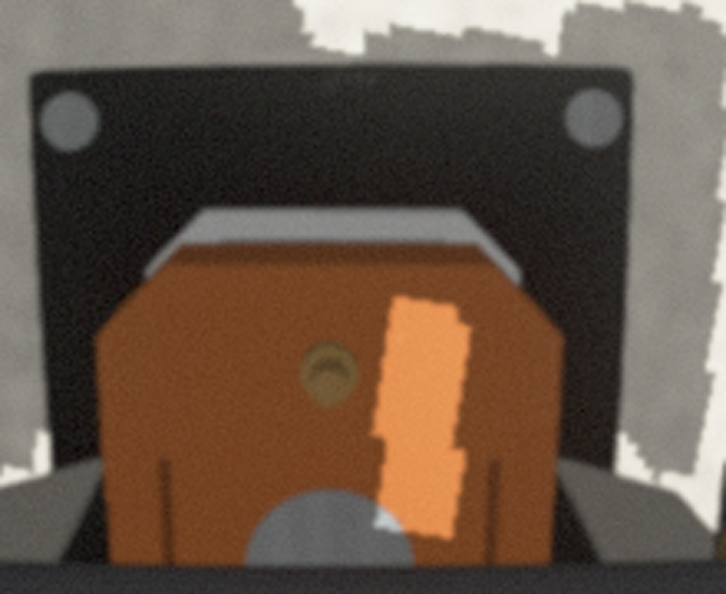

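View pics/s6z.png

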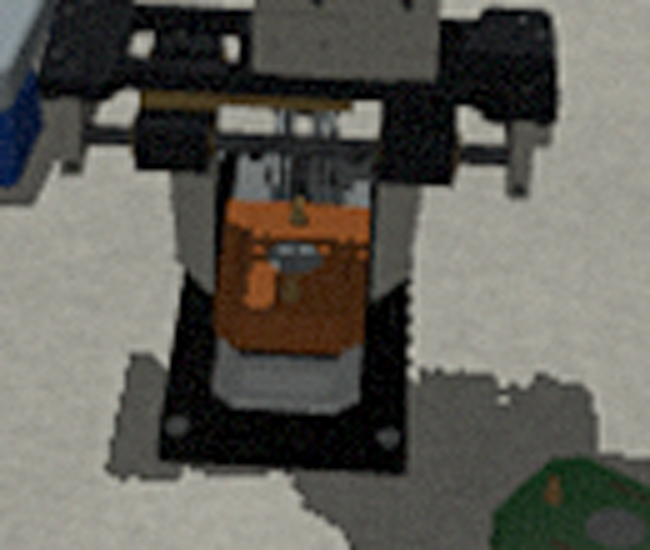

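Run:
```python
from h import *
d=load("w6.npz");t=(np.zeros(3),np.zeros(3));z=3.3
q=lambda x,y:(220+(x+.5)/z-.5,140+(y+.5)/z-.5)
tz=.0449
F=plane(d,[q(205,208),q(462,208)],tz-.017,t)*1000
U=plane(d,[q(178,243),q(480,243)],.0053,t)*1000
T=plane(d,[q(178,264),q(478,264),q(96,335),q(565,335),q(330,370)],-.0117,t)*1000
print(F.round(2),U.round(2),T.round(2),sep="\n")
```

```text
[[ 41.38 -19.32  27.9 ]
 [ 41.39  20.2   27.9 ]]
[[ 39.65 -20.8    5.3 ]
 [ 39.65  20.29   5.3 ]]
[[ 39.83 -18.73 -11.7 ]
 [ 39.83  17.98 -11.7 ]
 [ 30.9  -29.35 -11.7 ]
 [ 30.9   29.23 -11.7 ]
 [ 26.4   -0.13 -11.7 ]]
```

```bash
python3 -m creep '[[0.0013,0.0003,0.004,0,0,0,0.3],[0.0013,0.0003,0.009,0,0,0,0.3],[0.0013,0.0003,0.009,0,0,0,0.3],[0.0013,0.0003,0.009,0,0,0,0.3]]'; python3 -m creep '[[0,0,0.001,0,0,0,0.3],[0,0,0.002,0,0,0,0.3],[0,0,0.003,0,0,0,0.3],[0,0,0.004,0,0,0,0.3],[0,0,0.005,0,0,0,0.3],[0,0,0.005,0,0,0,0.3]]'
```

```text
clock: 9.85
tool_pos: [0.5693, -0.0042, 0.035]
tool_rot: [-2.015, -2.41, 0.001]
contact_force: [0.7, 0.5, -1.5]
width: 0.631
clock: 10.45
tool_pos: [0.5694, -0.0042, 0.0301]
tool_rot: [-2.015, -2.41, 0.0]
contact_force: [-0.4, -0.5, 0.4]
width: 0.627
```

```bash
python3 -m creep '[[0,0,0.001,0,0,0,0.3],[0,0,0.002,0,0,0,0.3],[0,0,0.003,0,0,0,0.3],[0,0,0.004,0,0,0,0.3],[0,0,0.005,0,0,0,0.3],[0,0,0.0055,0,0,0,0.3],[0,0,0.0055,0,0,0,0.3]]'
```

```text
clock: 11.15
tool_pos: [0.5695, -0.0041, 0.0246]
tool_rot: [-2.015, -2.41, 0.0]
contact_force: [-0.4, -0.7, -0.4]
width: 0.627
```

```bash
python3 -m creep '[[0,0,0.0005,0,0,0,0.3],[0,0,0.001,0,0,0,0.3],[0,0,0.001,0,0,0,0.3]]';python3 -m creep '[[0,0,0.0005,0,0,0,0.3],[0,0,0.001,0,0,0,0.3],[0,0,0.001,0,0,0,0.3]]'; python3 snap.py s7 side
python3 - <<'E'
from h import *
im=cv2.imread("pics/s7.png")[200:310,270:400]
cv2.imwrite("pics/s7z.png",cv2.resize(im,None,fx=5,fy=5,interpolation=cv2.INTER_CUBIC))
E
```

```text
clock: 11.45
tool_pos: [0.5696, -0.0041, 0.0243]
tool_rot: [2.015, 2.41, -0.0]
contact_force: [-1.9, -1.2, 5.8]
width: 0.627
clock: 11.75
tool_pos: [0.5696, -0.0041, 0.0242]
tool_rot: [2.015, 2.409, -0.0]
contact_force: [-6.5, -0.2, 18.2]
width: 0.628
11.75 [ 0.5696 -0.0041  0.0242] [ 2.0146e+00  2.4092e+00 -5.0000e-04] [-6.46 -0.23 18.21] 0.6279765702782201 0.0015376629700964656
```

View pics/s7z.png

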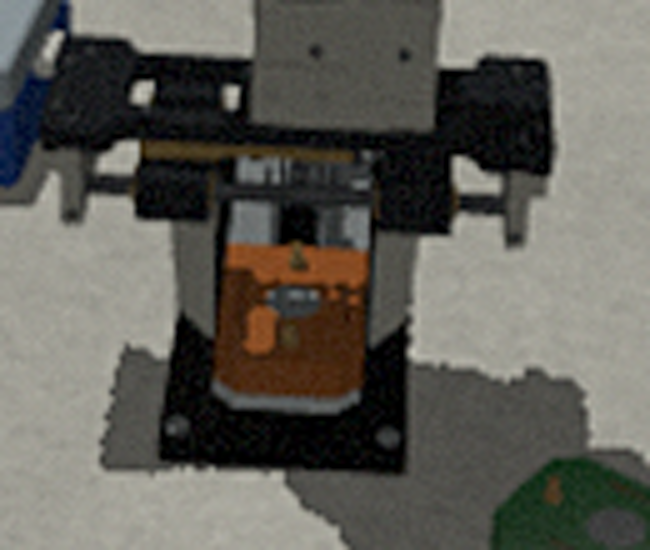

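```bash
python3 -m creep '[[0,0,-0.0015,0,0,0,0.3],[0,0,-0.0015,0,0,0,0.66],[0,0,-0.0015,0,0,0,0.75],[0,0,-0.0015,0,0,0,0.9],[0,0,-0.0015,0,0,0,1],[0,0,-0.0015,0,0,0,1],[0,0,-0.02,0,0,0,1],[0,0,-0.05,0,0,0,1],[0,0,-0.09,0,0,0,1],[0,0,-0.105,0,0,0,1],[0,0,-0.105,0,0,0,1],[0,0,-0.105,0,0,0,1]]'; python3 snap.py w8;python3 snap.py s8 side;python3 snap.py c8 scene
python3 - <<'E'
from h import *
d=load("w8.npz");t=(d["tp"],d["tr"])
v,u=np.mgrid[150:305,255:390];uv=np.c_[u.ravel(),v.ravel()];P=depthpts(d,uv,t)
o=np.array([.57,-.0045])
hsv=cv2.cvtColor(d["img"],cv2.COLOR_RGB2HSV)
k=((hsv[...,0]<22)&(hsv[...,1]>110))[v.ravel(),u.ravel()]&(P[:,2]>.03)&(P[:,2]<.045)
A=np.c_[P[k,:2]-o,np.ones(k.sum())];p=np.linalg.lstsq(A,P[k,2],rcond=None)[0];r=P[k,2]-A@p;kk=abs(r)<.0015
p=np.linalg.lstsq(A[kk],P[k,2][kk],rcond=None)[0];print("top plane slope deg",np.degrees(p[:2]).round(2),"z",p[2].round(4),kk.sum())
im=np.vstack([cv2.resize(cv2.imread("pics/w8.png")[130:320,200:450],(500,380)),cv2.resize(cv2.imread("pics/s8.png")[210:300,270:400],(500,346))])
cv2.imwrite("pics/m8.png",im[:,:][:600])
E
```

```text
clock: 13.0
tool_pos: [0.5693, -0.0044, 0.1273]
tool_rot: [2.016, 2.41, -0.001]
contact_force: [-0.0, 0.5, 0.3]
width: 1.0
13.0 [ 0.5693 -0.0044  0.1273] [ 2.0156e+00  2.4096e+00 -7.0000e-04] [-0.04  0.46  0.33] 1.0001888037295579 0.019849341287899305
13.05 [ 0.5688 -0.0044  0.1266] [-2.0149e+00 -2.4090e+00  2.0000e-03] [ 0.57  0.11 -0.13] 1.0007518439940075 0.014157920792528993
13.1 [ 0.5686 -0.0044  0.1263] [-2.0145 -2.4087  0.0026] [-0.12 -0.01 -0.22] 0.9999729853796184 0.007850530489764642
top plane slope deg [-0.01 -0.01] z 0.0368 7807
```

View pics/m8.png

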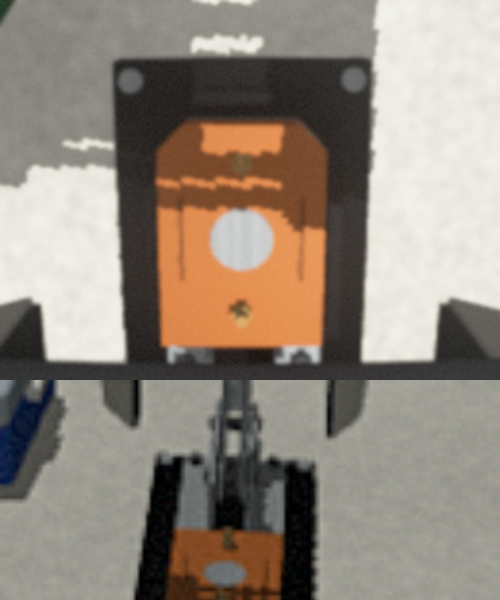

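View pics/s8.png

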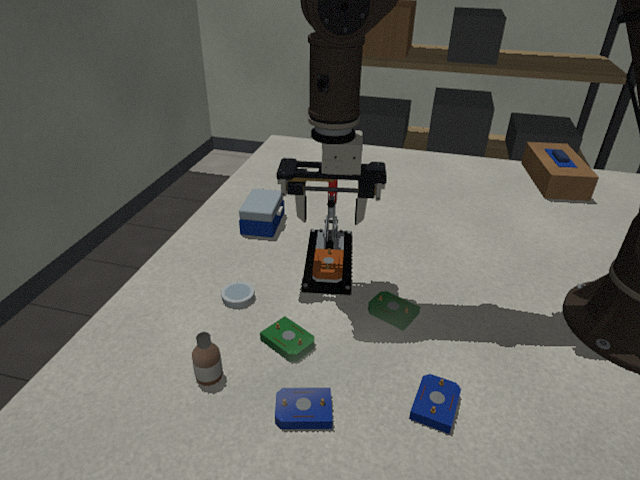

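```bash
cat >> h.py <<'E'
def hs(s,z): return (.5705+.1805*s,-.005-.9836*s,z)
def arc(th,r=.092,w=.0095):
    t=np.radians(th); return hs(.133+r*np.cos(t)-.0065*np.sin(t)-w,.05+r*np.sin(t)+.0065*np.cos(t))
E
python3 - <<'E'
from h import *
from rig import sensors
s=sensors.get_state()
for p in(hs(.135,.2),hs(.135,.138)): print(need(s,p,100.4))
E
```

```text
(array([-0.136 ,  0.002 , -0.0737]), array([-0.0023, -0.0003, -0.0036]))
(array([-0.136 ,  0.0022, -0.0117]), array([-0.0023, -0.0003, -0.0036]))
```

```bash
python3 -m creep '[[0,0,-0.03,0,0,0,0.6],[0,0,-0.06,0,0,0,0.3],[-0.01,0,-0.085,0,0,0,0],[-0.04,0,-0.085,0,0,0,0],[-0.07,0.001,-0.085,0,0,0,0],[-0.1,0.002,-0.085,0,0,0,0],[-0.125,0.002,-0.08,0,0,0,0],[-0.136,0.002,-0.074,0,0,0,0],[-0.136,0.002,-0.074,0,0,0,0],[-0.136,0.002,-0.074,0,0,0,0]]'; python3 snap.py w9; python3 snap.py s9 side;python3 snap.py c9 scene
python3 - <<'E'
from h import *
from rig import sensors
im=np.hstack([cv2.resize(cv2.imread("pics/s9.png")[130:300,250:420],(400,400)),cv2.resize(cv2.imread("pics/c9.png")[120:290,180:350],(400,400))])
cv2.imwrite("pics/m9.png",im)
s=sensors.get_state(); print(need(s,hs(.135,.138),100.4))
S=load("c9.npz"); D=load("s9.npz")
E
```

```text
clock: 14.15
tool_pos: [0.5952, -0.1359, 0.2011]
tool_rot: [-2.013, -2.41, -0.0]
contact_force: [0.2, 0.7, 0.2]
width: 0.174
14.15 [ 0.5952 -0.1359  0.2011] [-2.0126e+00 -2.4099e+00 -4.0000e-04] [0.21 0.69 0.2 ] 0.17442868736898143 0.015472050198927653
14.2 [ 0.5954 -0.1354  0.2015] [-2.0119e+00 -2.4113e+00 -1.0000e-03] [ 0.58  1.22 -0.59] 0.1364227009368857 0.009094157098995283
14.25 [ 0.5956 -0.1354  0.2019] [-2.0119e+00 -2.4121e+00 -1.1000e-03] [ 0.05 -0.02  0.05] 0.08962672619047633 0.005901994474328376
(array([-0.002 , -0.0012,  0.064 ]), array([ 0.0005, -0.0005, -0.0012]))
```

View pics/m9.png

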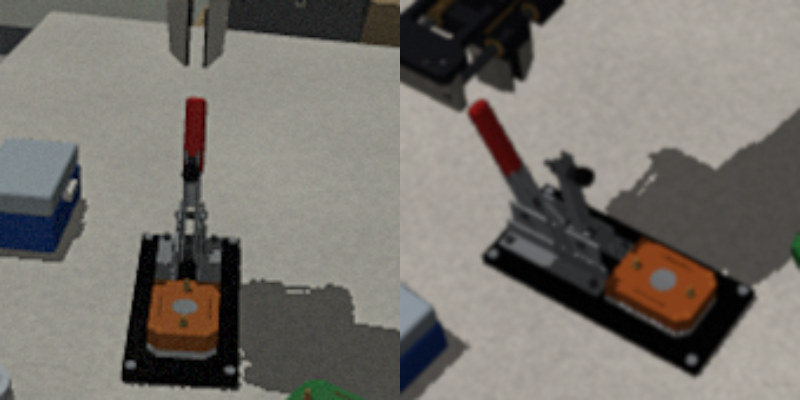

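View pics/w9.png

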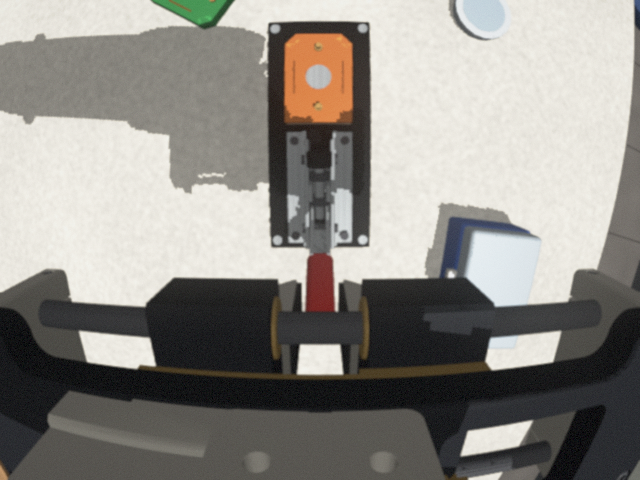

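```bash
python3 -m creep '[[-0.001,-0.001,0.01,0,0,0,0],[-0.002,-0.001,0.03,0,0,0,0],[-0.002,-0.001,0.05,0,0,0,0],[-0.002,-0.001,0.062,0,0,0,0],[-0.002,-0.001,0.064,0,0,0,0],[-0.002,-0.001,0.064,0,0,0,0]]'; python3 snap.py c10 scene; python3 snap.py s10 side
python3 - <<'E'
from h import *
from rig import sensors
im=np.hstack([cv2.resize(cv2.imread("pics/s10.png")[130:300,250:420],(400,400)),cv2.resize(cv2.imread("pics/c10.png")[120:290,180:350],(400,400))])
cv2.imwrite("pics/m10.png",im)
s=sensors.get_state()
for th in (66,62,58,54,50,46,42,38,34,30,26,22,18,14,10,6,4): print(th,need(s,arc(th),100.4)[0])
E
```

```text
clock: 14.9
tool_pos: [0.5949, -0.1394, 0.1377]
tool_rot: [-2.015, -2.41, 0.0]
contact_force: [-0.4, -0.4, -0.8]
width: 0.003
14.9 [ 0.5949 -0.1394  0.1377] [-2.0145 -2.4102  0.    ] [-0.4  -0.37 -0.85] 0.003409891512780365 0.01829148837665866
14.95 [ 0.5954 -0.1395  0.1383] [2.0146e+00 2.4098e+00 8.0000e-04] [0.43 0.67 0.16] 0.0021693407208941825 0.009823468749780134
66 [-0.0181 -0.0003  0.0019]
62 [-0.0241 -0.0003  0.0043]
58 [-0.0299 -0.0003  0.0071]
54 [-0.0355 -0.0003  0.0104]
50 [-0.0408 -0.0003  0.014 ]
46 [-0.0459 -0.0002  0.0179]
42 [-0.0507 -0.0002  0.0222]
38 [-0.0551 -0.0002  0.0269]
34 [-0.0593 -0.0002  0.0318]
30 [-0.0631 -0.0002  0.037 ]
26 [-0.0665 -0.0002  0.0424]
22 [-0.0695 -0.0002  0.0481]
18 [-0.0721 -0.0002  0.054 ]
14 [-0.0743 -0.0002  0.0601]
10 [-0.0761 -0.0002  0.0662]
6 [-0.0774 -0.0002  0.0725]
4 [-0.0779 -0.0002  0.0757]
```

View pics/m10.png

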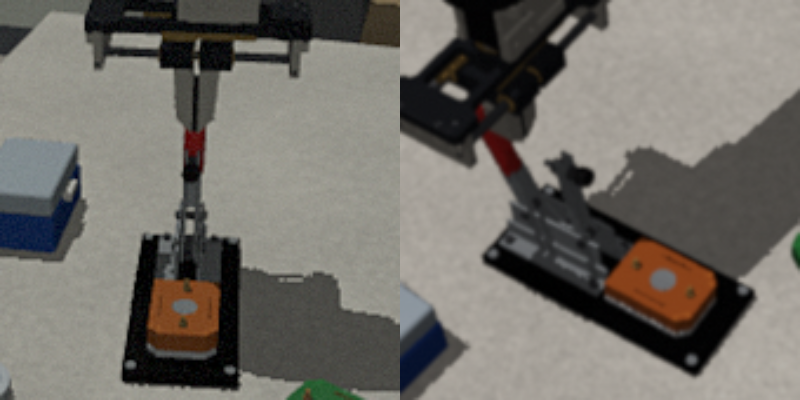

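```bash
python3 -m creep '[[-0.009,0,0.001,0,0,0,0],[-0.018,0,0.002,0,0,0,0],[-0.024,0,0.0043,0,0,0,0],[-0.030,0,0.007,0,0,0,0],[-0.0355,0,0.0104,0,0,0,0],[-0.041,0,0.014,0,0,0,0],[-0.046,0,0.018,0,0,0,0],[-0.0507,0,0.0222,0,0,0,0],[-0.055,0,0.027,0,0,0,0],[-0.059,0,0.032,0,0,0,0],[-0.063,0,0.037,0,0,0,0],[-0.063,0,0.037,0,0,0,0],[-0.063,0,0.037,0,0,0,0]]'; python3 snap.py c11 scene; python3 snap.py s11 side
python3 - <<'E'
from h import *
from rig import sensors
im=np.hstack([cv2.resize(cv2.imread("pics/s11.png")[130:300,250:420],(400,400)),cv2.resize(cv2.imread("pics/c11.png")[120:290,180:350],(400,400))])
cv2.imwrite("pics/m11.png",im)
s=sensors.get_state()
for th in (30,26,22,19,16,14,12,10,8,6,4): print(th,need(s,arc(th),100.4)[0])
E
```

```text
clock: 16.3
tool_pos: [0.606, -0.2019, 0.1006]
tool_rot: [-2.015, -2.41, 0.0]
contact_force: [0.1, 0.2, -0.3]
width: 0.007
16.3 [ 0.606  -0.2019  0.1006] [-2.0155e+00 -2.4096e+00  3.0000e-04] [ 0.07  0.16 -0.31] 0.006523951576863079 0.00893100668608782
16.35 [ 0.6061 -0.2017  0.1008] [2.0152e+00 2.4100e+00 1.0000e-04] [0.23 0.24 0.74] 0.0021044052384023935 0.005979175648771912
30 [-0.0001  0.0003 -0.0006]
26 [-0.0035  0.0003  0.0048]
22 [-0.0066  0.0003  0.0105]
19 [-0.0086  0.0003  0.0149]
16 [-0.0103  0.0003  0.0194]
14 [-0.0114  0.0003  0.0224]
12 [-0.0123  0.0003  0.0255]
10 [-0.0132  0.0003  0.0286]
8 [-0.0139  0.0003  0.0318]
6 [-0.0145  0.0003  0.0349]
4 [-0.015   0.0003  0.0381]
```

View pics/m11.png

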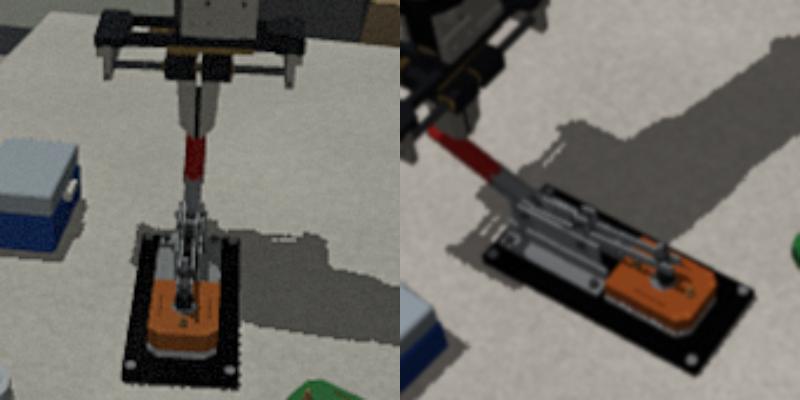

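```bash
python3 -m creep '[[-0.0035,0,0.005,0,0,0,0],[-0.0066,0,0.0105,0,0,0,0],[-0.0086,0,0.015,0,0,0,0],[-0.0103,0,0.0195,0,0,0,0],[-0.0103,0,0.0195,0,0,0,0]]'; python3 -m creep '[[-0.0006,0,0.0015,0,0,0,0],[-0.0011,0,0.003,0,0,0,0],[-0.0016,0,0.0045,0,0,0,0],[-0.002,0,0.006,0,0,0,0],[-0.002,0,0.006,0,0,0,0]]'
```

```text
clock: 16.9
tool_pos: [0.6083, -0.212, 0.0814]
tool_rot: [2.015, 2.409, 0.001]
contact_force: [-1.6, 1.8, 8.8]
width: 0.005
clock: 17.4
tool_pos: [0.6087, -0.2139, 0.076]
tool_rot: [2.015, 2.409, 0.001]
contact_force: [-2.5, 2.1, 9.2]
width: 0.008
```

```bash
python3 -m creep '[[-0.0006,0,0.0015,0,0,0,0],[-0.001,0,0.003,0,0,0,0],[-0.0012,0,0.0045,0,0,0,0],[-0.0012,0,0.0045,0,0,0,0]]'; python3 -m creep '[[-0.0004,0,0.0015,0,0,0,0],[-0.0008,0,0.003,0,0,0,0],[-0.0008,0,0.003,0,0,0,0]]'
```

```text
clock: 17.8
tool_pos: [0.6088, -0.2153, 0.0708]
tool_rot: [2.015, 2.409, 0.0]
contact_force: [0.3, 0.1, 3.8]
width: 0.005
clock: 18.1
tool_pos: [0.6081, -0.216, 0.0669]
tool_rot: [-2.015, -2.409, 0.001]
contact_force: [-0.1, -0.7, -0.6]
width: 0.004
```

```bash
python3 -m creep '[[0,0,0.001,0,0,0,0],[0,0,0.002,0,0,0,0],[0,0,0.003,0,0,0,0],[0,0,0.003,0,0,0,0]]'; python3 -m creep '[[0,0,-0.01,0,0,0,0],[0,0,-0.04,0,0,0,0],[0,0,-0.08,0,0,0,0],[0.0,0,-0.13,0,0,0,0],[0.0,0,-0.17,0,0,0,0],[0.0,0,-0.17,0,0,0,0],[0.0,0,-0.17,0,0,0,0]]'; python3 snap.py c12 scene; python3 snap.py s12 side; python3 snap.py w12
python3 - <<'E'
from h import *
im=np.hstack([cv2.resize(cv2.imread("pics/s12.png")[130:300,250:420],(400,400)),cv2.resize(cv2.imread("pics/c12.png")[120:290,180:350],(400,400))])
cv2.imwrite("pics/m12.png",im)
for n in("s12","c12"):
    d=load(n+".npz");hsv=cv2.cvtColor(d["img"],cv2.COLOR_RGB2HSV)
    m=(((hsv[...,0]<5)|(hsv[...,0]>172))&(hsv[...,1]>150)&(hsv[...,2]>50)).astype(np.uint8)
    k,l,st,c=cv2.connectedComponentsWithStats(m)
    for i in range(1,k):
        if st[i,4]>60:
            v,u=np.where(l==i);P=depthpts(d,np.c_[u,v]);P=P[P[:,2]>.03];s=(P[:,:2]-[.5705,-.005])@[.1805,-.9836]
            p=np.polyfit(s,P[:,2],1);print(n,st[i],"angle",np.degrees(np.arctan(p[0])).round(1),np.percentile(P,[5,50,95],axis=0).round(3).tolist())
E
```

```text
clock: 18.5
tool_pos: [0.6085, -0.2158, 0.0645]
tool_rot: [-2.015, -2.41, 0.0]
contact_force: [0.1, -0.3, -0.4]
width: 0.002
clock: 19.2
tool_pos: [0.6092, -0.2158, 0.2366]
tool_rot: [2.013, 2.408, 0.002]
contact_force: [-0.1, 0.1, 0.2]
width: 0.003
19.2 [ 0.6092 -0.2158  0.2366] [2.0135e+00 2.4078e+00 1.5000e-03] [-0.06  0.05  0.19] 0.0032915738351277316 0.04423796541801791
19.25 [ 0.6084 -0.2159  0.235 ] [ 2.0151e+00  2.4097e+00 -3.0000e-04] [-0.23 -0.33 -0.9 ] -0.00021688861726858413 0.024033855705031002
19.3 [ 0.6079 -0.2159  0.234 ] [-2.0147e+00 -2.4091e+00  1.3000e-03] [ 0.53 -0.48 -0.82] 0.004033867584981275 0.014663242857520646
s12 [328 195   9  15 101] angle 3.5 [[0.599, -0.228, 0.06], [0.606, -0.201, 0.062], [0.616, -0.173, 0.065]]
c12 [192 180  30  21 240] angle -53.7 [[0.6, -0.231, 0.055], [0.61, -0.201, 0.06], [0.62, -0.173, 0.064]]
```

View pics/m12.png

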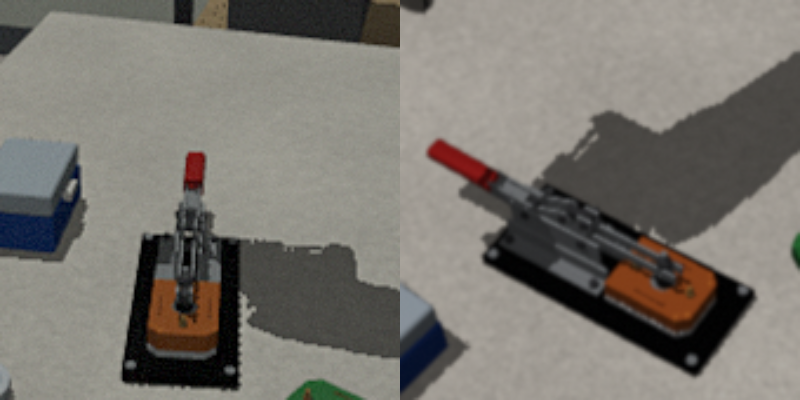

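View pics/s12.png

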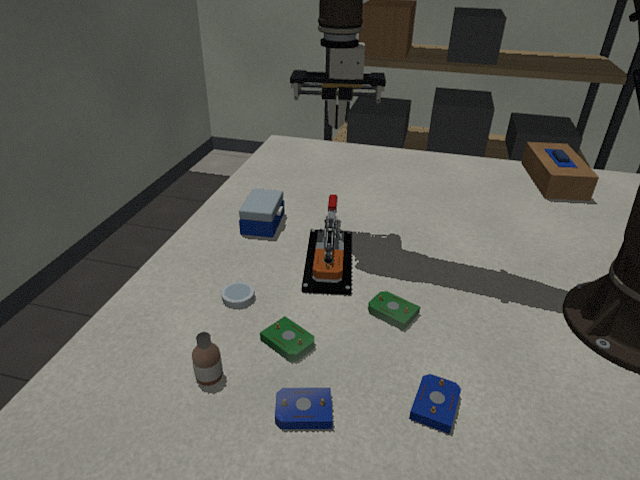

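View pics/w12.png

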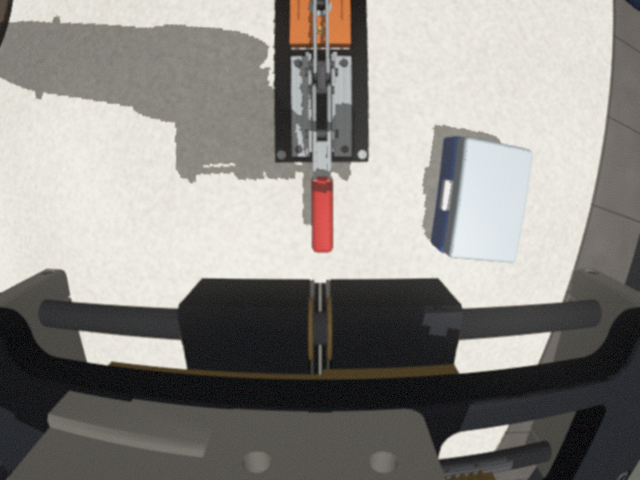

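The handle lies level, the foot is on the cover, the bystanders are where they started and the tool is clear, so I'm handing in.

```bash
python3 -c "
from rig import order; print(order.job_done())"
```

```text
the job is handed in; nothing more can be done
None
```

The amber cover is on the chamber plate and the toggle clamp is locked. I handed the job in at about 19.3 s of the 61 s allowed, with the arm clear above everything.

- **Cover:** I placed it cut corners over cut corners. Contact came at exactly the seated height, with the underside about 19 mm above the bench. I pressed with about 18 N. After I let go, its top was level to within 0.1° and read 36.8 mm high. The nominal height is 36 mm, and that camera's depth read about 1 mm high on the plate too. I took these figures before clamping. Afterwards I checked the cover only by eye, and it looked unchanged.
- **Clamp:** The push force rose to about 9–10 N and faded to zero past dead centre. The handle then moved ahead of the tool. After I backed off it stayed down, with the foot on the middle of the cover, at 3.5° above level in the side view (the stop is at 4°).
- **Other things on the bench:** The bottle, dish, tip box and look-alikes were in the same places in the final images, judged by eye.
- **Check that disagreed:** The same handle-angle fit on the scene camera's depth gave −53.7°. I put that down to edge pixels mixed with the background, because both pictures show the handle down.

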